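Press a wheel bearing home with a hand-cranked pump press

TASK

Take the knob of the bench press and wind the crank clockwise at a slow, steady speed (a turn in five to ten seconds), through the heavy point in each turn, until the bearing is fully home and the crank comes up against its stop; never let the crank race or kick back, and never force it, at the heavy point or against the stop. Then let go of the knob and throw the small valve lever fully over to its other side to hold the ram. Leave the other things on the bench where they are.

Things in the scene. Friction and masses are not known exactly. Their poses are not given: they have to be found in the camera images.
- spindle (a point): On the crank axis, at the upper face of the crank arm (121 mm above the bench). z is up; x and y are the press's own axes: +y is the way the ram advances, the valve lever stands on the -y side. The arm is a flat steel bar turning 111 to 121 mm above the bench, with a cap nut 8 mm high on the axis. Wind clockwise seen from above.
- press: Bearing press bolted to the bench, origin at bench height under the crank axis, axes as at the spindle. Dark base plate 190 mm (x) by 470 mm (y, from -200 to +270), 12 mm thick; grey pump body 130 x 120 mm, 84 mm high, under the crank; barrel, ram and the aluminium hub on the +y side, up to 96 mm high.
- follower_top (a point): Top of the spring-loaded follower (107 mm above the bench) on a carrier clamped at a varying angle on the far (+x) side of the crank axis. Once a turn the cam lobe under the arm, opposite the knob, pushes it back: from about 0.6 rad before the knob is straight opposite the follower the crank resists (up to about 20 N at the knob), until some 0.3 rad after it. Elsewhere about 2 N.
- crank: The crank (shaft, cam, arm and knob). Origin on its axis at bench height; its x axis points to the knob when unloaded. Home is 1.5 to 1.75 turns on from the start, past the second heavy point: 1.0 to 2.45 rad after the knob was opposite the follower, varying and to be felt: the shaft stops dead there and the knob's resistance climbs with the arm's twist. Let go on the lobe, it can kick back.
- knob_top (a point): Centre of the top face of the black cylindrical crank knob, 26 mm across and 52 mm tall, standing upright on the crank arm, 70 mm from the crank axis, top 174 mm above the bench. It spins freely on its pin, so it can be held with a fixed gripper direction while it goes round. Its point moves with it (its own yaw means nothing).
- ram (a joint): How far the ram has advanced (m): 0 fully back, 2.5 mm more per radian of crank (15.7 mm a turn). It starts between 0 and 4 mm; home is somewhere from 25 to 30 mm, found by feel at the crank's stop.
- valve (a joint): Angle (rad) of the steel valve lever on a grey block at the -y end of the base plate, 155 mm from the crank axis. 0: leaning 0.5 rad to the press's -x side; pushed over to +x it reaches 1.0, leaning 0.5 rad that way, and stays where it is left. Its axis runs along the press's y, 34 mm above the bench and level with the crank axis in x.
- valve_tip (a point): Centre of the ball, 26 mm across, at the end of the valve lever, 75 mm from the lever's axis; about 100 mm above the bench at either end of its swing, 109 mm in the middle.
- wrench: Open-ended wrench lying on the bench, a bystander.
- driver: Screwdriver lying on the bench, a bystander.
- bearing: Spare bearing ring, 48 mm across and 15 mm high, lying on the base plate, a bystander.
- bearing2: Spare bearing ring, 48 mm across and 15 mm high, on the bench, a bystander.
- socket: Steel socket standing on the bench, 26 mm across, 35 mm tall, a bystander.
- oil: Grey oil bottle standing on the bench, 60 mm across, 150 mm tall, a bystander.
- twist (a joint): Twist (rad) of the crank arm against the crank shaft: it is joined on by a stiff torsion spring, 20 N m per rad, as in a torque handle. 0 unloaded, positive when pushed clockwise; 10 N across the arm at the knob (70 mm out) twist it by 0.035 rad, the heavy point by about 0.07 rad. The crank counts as forced beyond 0.12 rad either way (34 N at the knob).

How it is judged:
By the outcome, as a careful person would: the job done as asked, in the order asked, and still so for the second after the job is handed in, with the robot touching nothing.
It also fails if it takes over 72 s, if anything falls off the work surface, if the arm or the gripper's body presses on something with over 40 N, if the wrist force passes 120 N, or if a joint passes its speed limit or range.

ROBOT

A 7-joint arm with a two-finger parallel gripper is mounted at the origin on the work surface. World frame = base frame: x ahead of the robot, y to its left, z up, the work surface at z = 0. Lengths are in m, angles in rad, forces in N, time in s.
With the tool pointing down it reaches from about 0.35 to 0.9 m from the base axis. Payload 8.1 kg.
Tool frame: the origin (TCP) lies on the centre line of the jaws, within the pads' length; the fingertips stand ahead of it and the grasp point (between the pads) lies 2 mm behind it (tip_reach is the x of the fingertips in the tool frame, in m); x points along the fingers, y is the direction in which the jaws open and shut, and the axes are right-handed (so a half turn about x gives the same grasp; the last joint's range is limited). The gripper opens to 92 mm and grips with 3 to 60 N. Pads are 19 mm wide; open, the fingers measure 130 mm over their backs; the gripper's body (75 mm by 190 mm) begins 47 mm behind the grasp point.
Start: joints at [1.197, 0.434, 0.025, 1.573, -0.012, 1.134, -0.075], TCP at [0.167, -0.602, 0.244] pointing down, gripper open.
Joint ranges: [-2.62, 2.62], [-0.44, 2.09], [-1.27, 1.32], [0.08, 2.57], [-1.32, 4.46], [0.12, 2], [-2.74, 2.74]. Speed limits (rad/s): [2.22, 2.22, 3.01, 3.01, 3.14, 3.14, 3.14].

INTERFACE

Orientations are given as a rotation vector (axis times angle).
In Python, from cell import * gives the robot as it stands.
- The arm moves only by the shell command python3 -m inch 'ROWS' [OPENING] [FORCE]. ROWS is JSON, a list of rows, each a list of 2 entries, a list of its own where there are three numbers: the shift along the tool's x, y, z normalised to -1 to 1, where 1 is 200 mm, then the turn about the tool's x normalised to -1 to 1, where 1 is 45 degrees. In form: [[[x, y, z], roll], ...]. A call has exactly 10 rows; each row shifts and turns the commanded pose from where the row before left it, along the tool's axes as they then stand; what a row does not reach is not made up. A row lasts 1/12 s, in which the tool goes at most 41.7 mm and 7.16 degrees, less where a joint would pass 70% of its speed; a pose out of reach is approached as far as the arm can. A call with a number of a shift or a turn outside -1 to 1 is refused whole. A call with a gripper value outside its range is refused whole. OPENING is the closure, from 0 (fully open) to 1 (shut), set as the call begins (- or left out, the last holds). The fingers move at their own pace and stop on an object; FORCE is the grip in N (left out, the last holds). Time passes only in rows, so rows that do not move let the fingers close, or fill a call up. It gives the time, the measured TCP pose, the force and the opening at its end, in the units of the state.
- observe(): the state, without advancing time (a new reading comes with each control period).
- get_image(name): name is "side" or "top" or "wrist"; returns a dict with "image" (480x640x3 uint8, red, green, blue), "range_z" (480x640 float32, m along the optical axis (not along the pixel's ray), 0 where there is no reading), "fx", "fy", "cx", "cy" (pixels), "D" ([k1, k2, p1, p2, k3] as OpenCV has them; the pictures are not rectified), "position" and "attitude" of the camera in the world. Camera axes: x right, y down, z forward; pixel columns grow to the right and rows downward; lengths in m; the calibration is good to about 2 mm. A picture is of the moment at which its call begins.
- sign_off(): hands the job in, once; it reports no verdict.
The state is a dict: "clock": time; "joints": joint angles; "dq": joint speeds; "joint_efforts": joint torques, N m; "position": TCP position; "ee_rot": TCP orientation; "force": force on the tool from outside, world axes, zero at the start; "ft_torque": the same for the moment, N m; "width": opening from 0.0 (shut) to 1.0 (fully open).
Only numpy, scipy, OpenCV 4.12 (cv2) and the standard library are available. Lean on these libraries where they do the work, as an engineer would, in place of code of your own. Each camera call takes 0.05 s, during which the arm holds its last target. There are 200 camera calls.

## Working session

There is one attempt and no reset: what is moved stays moved. The work goes in short steps, Python scripts to look and compute and a shell command to move; the robot and the scene stay as the last step left them, time stands still between calls to the robot, and variables do not carry over. Pictures are saved under pics/ and viewed, about 8 in all and at most 12, crops included, and the job is handed in when it is done.

```bash
mkdir -p pics; ls
python3 - <<'E'
from cell import *
import cv2,numpy as np
s=observe();print(s)
for n in("top","side"):
    d=get_image(n);cv2.imwrite(f"pics/{n}0.png",d["image"][:,:,::-1]);np.savez(f"{n}0.npz",**d)
    print(n,{k:np.round(d[k],4).tolist() for k in d if k not in("image","range_z")})
E
```

```text
pics
{'clock': 0.0, 'joints': array([ 1.19741338,  0.4352239 ,  0.02498067,  1.57406037, -0.01160533,
        1.13397663, -0.07509696]), 'dq': array([-0.00088362, -0.00038722, -0.00115524,  0.00075835,  0.00015568,
        0.00021927,  0.00025958]), 'joint_efforts': array([ 7.56671452e-04, -6.67838502e+01,  9.85663645e-01, -3.14458251e+01,
       -6.03277353e-02,  4.29204851e-02,  1.71733204e-04]), 'position': array([ 0.16700246, -0.60179879,  0.24295866]), 'ee_rot': array([ 2.07696804,  0.2844595 , -2.07768263]), 'force': array([-0.42380484,  0.74350716, -0.11738787]), 'ft_torque': array([ 0.01002601, -0.00349032, -0.03825023]), 'width': 0.997994309163401}
top {'fx': 433.6507, 'fy': 433.6507, 'cx': 320.3354, 'cy': 234.8326, 'D': [-0.0856, 0.0, 0.0, 0.0, 0.0], 'position': [0.4461, 0.0923, 0.989], 'attitude': [-2.1552, 2.1446, -0.1897]}
side {'fx': 481.2987, 'fy': 481.2987, 'cx': 316.6589, 'cy': 235.5559, 'D': [0.0083, 0.0, 0.0, 0.0, 0.0], 'position': [0.3876, 1.0482, 0.7491], 'attitude': [-0.2951, 2.6665, -1.4586]}
```

View pics/top0.png

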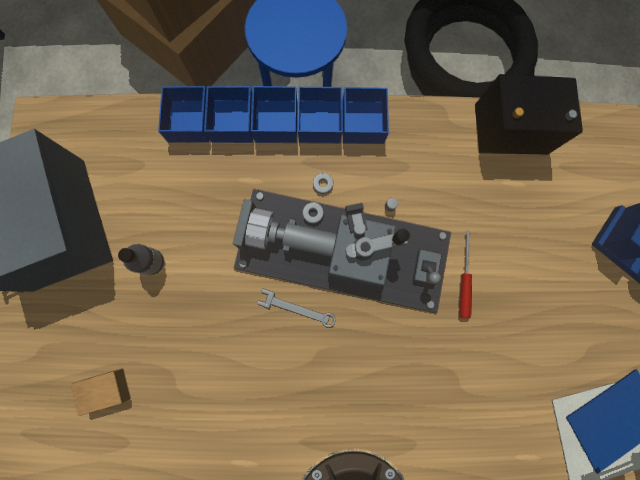

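View pics/side0.png

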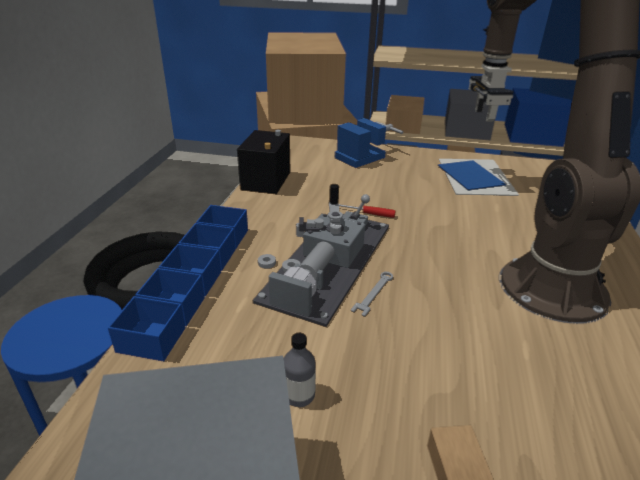

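The top view shows the press at about (345,250), ram end to image left. The crank axis is near (365,246), the knob near (401,236), the follower near (357,222) and the valve ball near (433,277). The side view matches.

```bash
cat > h.py <<'E'
import numpy as np,cv2
from scipy.spatial.transform import Rotation as R
def cast(d,uv,z):
    K=np.array([[d["fx"],0,d["cx"]],[0,d["fy"],d["cy"]],[0,0,1]],float)
    n=cv2.undistortPoints(np.array(uv,float).reshape(-1,1,2),K,np.array(d["D"],float)).reshape(-1,2)
    r=np.c_[n,np.ones(len(n))]@R.from_rotvec(d["attitude"]).as_matrix().T
    p=np.array(d["position"]);return p+r*((z-p[2])/r[:,2])[:,None]
def cloud(d):
    v,u=np.mgrid[:480,:640];K=np.array([[d["fx"],0,d["cx"]],[0,d["fy"],d["cy"]],[0,0,1]],float)
    n=cv2.undistortPoints(np.stack([u,v],-1).reshape(-1,1,2).astype(float),K,np.array(d["D"],float)).reshape(-1,2)
    c=np.c_[n,np.ones(len(n))]*np.array(d["range_z"]).reshape(-1,1)
    return (c@R.from_rotvec(d["attitude"]).as_matrix().T+d["position"]).reshape(480,640,3)
E
python3 - <<'E'
from h import *
d=dict(np.load("top0.npz"));P=cloud(d)
im=d["image"][:,:,::-1]
c=im[180:320,230:470];cv2.imwrite("pics/crop1.png",cv2.resize(c,None,fx=3.3,fy=3.3,interpolation=cv2.INTER_CUBIC))
# base plate corners
print(cast(d,[[256,190],[450,233],[436,313],[236,270]],.012).round(4))
roi=np.zeros((480,640),bool);roi[190:310,235:450]=1
for n,lo,hi,b in(("knob",.165,.185,(225,250,385,415)),("arm",.115,.135,(225,262,345,405)),("ball",.085,.125,(262,292,420,445)),("foll",.100,.113,(200,240,340,375)),("body",.078,.09,(200,300,325,400))):
    m=np.zeros((480,640),bool);m[b[0]:b[1],b[2]:b[3]]=1;m&=(P[...,2]>lo)&(P[...,2]<hi)
    v,u=np.nonzero(m)
    if len(u): print(n,len(u),"px",u.mean().round(1),v.mean().round(1),u.min(),u.max(),v.min(),v.max(),"xyz",P[m].mean(0).round(4),cv2.minAreaRect(P[m][:,:2].astype(np.float32)))
m=roi&(P[...,2]>.006)&(P[...,2]<.017);print(cv2.minAreaRect(P[m][:,:2].astype(np.float32)))
E
```

```text
[[ 0.7035  0.2218  0.012 ]
 [ 0.6056 -0.2279  0.012 ]
 [ 0.423  -0.1886  0.012 ]
 [ 0.5179  0.262   0.012 ]]
knob 146 px 402.8 234.8 396 409 228 241 xyz [ 0.5751 -0.0823  0.1743] ((0.5750942230224609, -0.08320733904838562), (0.024323176592588425, 0.024394022300839424), 45.3234977722168)
arm 573 px 374.6 244.1 356 404 233 255 xyz [ 0.5635 -0.0352  0.1251] ((0.5687471032142639, -0.044231586158275604), (0.03720373660326004, 0.09846479445695877), 18.020645141601562)
ball 130 px 434.0 277.2 428 440 271 283 xyz [ 0.4976 -0.1577  0.1129] ((0.4974830150604248, -0.15900570154190063), (0.024339400231838226, 0.02435026317834854), 40.046714782714844)
foll 310 px 356.9 217.3 346 365 202 233 xyz [ 0.6221 -0.0016  0.1066] ((0.6199262738227844, -0.0016083884984254837), (0.06420957297086716, 0.03655966743826866), 10.170376777648926)
body 2530 px 360.1 252.6 325 395 207 284 xyz [ 0.5508 -0.01    0.085 ] ((0.568178117275238, -0.0053499117493629456), (0.14379161596298218, 0.14378727972507477), 77.86051177978516)
((0.5684616565704346, 0.01972752809524536), (0.2737370431423187, 0.49144116044044495), 0.08617071062326431)
```

View pics/crop1.png

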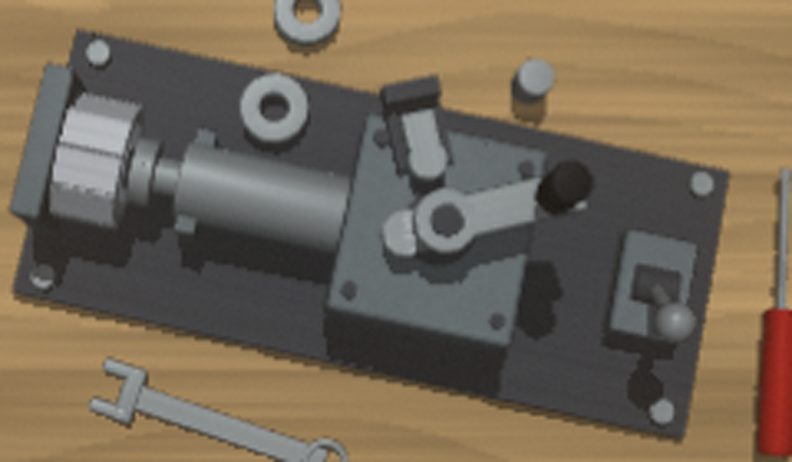

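The crop shows the nut at crop (446,222), i.e. full-image (365,247), the knob top at (567,186), the follower tip at (428,165) and the valve ball at (675,322). I'll refine these points and get the tool axes next.

Run:
```python
from h import *
from cell import *
import cell
print([k for k in dir(cell) if not k.startswith('_')], getattr(cell,'tip_reach',None))
s=observe();print(R.from_rotvec(s["ee_rot"]).as_matrix().round(4))
d=dict(np.load("top0.npz"));q=lambda x,y:[x/3.3+230-.35,y/3.3+180-.35]
print("nut",cast(d,[q(446,222)],.129),"knob",cast(d,[[402.8,234.8]],.174),"foll",cast(d,[q(428,165)],.107),"ball",cast(d,[[434,277.2]],.1))
# body corners at 84
print(cast(d,[q(372,116),q(546,154),q(508,345),q(331,304)],.084).round(4), cast(d,[q(372,116),q(546,154),q(508,345),q(331,304)],.084).mean(0))
print(cast(d,[q(81,31),q(728,174),q(682,439),q(14,293)],.012).round(4))
# side view knob
e=dict(np.load("side0.npz"));P=cloud(e)
m=(abs(P[...,2]-.168)<.009)&(np.hypot(P[...,0]-.575,P[...,1]+.083)<.03);print("side knob",m.sum(),P[m].mean(0),P[m].min(0),P[m].max(0))
m=(abs(P[...,2]-.1)<.02)&(np.hypot(P[...,0]-.495,P[...,1]+.158)<.03);print("side ball",m.sum(),P[m].mean(0),P[m].min(0),P[m].max(0))
```

```text
['PlanningError', 'get_image', 'observe', 'sign_off', 'tip_reach'] 0.017
[[-5.000e-04  2.674e-01 -9.636e-01]
 [ 1.300e-03 -9.636e-01 -2.674e-01]
 [-1.000e+00 -1.400e-03  1.000e-04]]
nut [[ 0.55703898 -0.01452761  0.129     ]] knob [[ 0.57503882 -0.08241565  0.174     ]] foll [[ 0.59582683 -0.00638262  0.107     ]] ball [[ 0.49833916 -0.16141228  0.1       ]]
[[ 0.6316  0.027   0.084 ]
 [ 0.6075 -0.0856  0.084 ]
 [ 0.4846 -0.0586  0.084 ]
 [ 0.5101  0.0535  0.084 ]] [ 0.55844409 -0.01594838  0.084     ]
[[ 0.7058  0.2261  0.012 ]
 [ 0.6071 -0.2286  0.012 ]
 [ 0.4237 -0.1893  0.012 ]
 [ 0.5214  0.2669  0.012 ]]
side knob 73 [ 0.57390083 -0.0757451   0.16901857] [ 0.5625056  -0.09378205  0.15950306] [ 0.58780062 -0.0657807   0.17519724]
side ball 79 [ 0.49819016 -0.15240311  0.10361197] [ 0.48530501 -0.16635914  0.08004364] [ 0.50987551 -0.14175703  0.1173622 ]
```

```bash
python3 -m inch '[[[0,-0.04,-0.055],0],[[0,-0.08,-0.11],0],[[0,-0.1,-0.135],0],[[0,-0.1,-0.135],0],[[0,-0.1,-0.135],0],[[0,-0.1,-0.135],0],[[0,-0.1,-0.135],0],[[0,-0.1,-0.135],0],[[0,-0.1,-0.135],0],[[0,-0.1,-0.135],0]]' 0 45
python3 -m inch '[[[0,-0.1,-0.135],0],[[0,-0.1,-0.135],0],[[0,-0.1,-0.135],0],[[0,-0.1,-0.135],0],[[0,-0.1,-0.135],0],[[0,-0.1,-0.135],0],[[0,-0.1,-0.135],0],[[0,-0.08,-0.11],0],[[0,-0.06,-0.08],0],[[0,0,0],0]]'
cat > st.py <<'E'
from h import *
from cell import *
import sys
s=observe();M=R.from_rotvec(s["ee_rot"]).as_matrix()
print("t",s["clock"].__round__(2),"pos",s["position"].round(4),"F",s["force"].round(1),"w",round(float(s["width"]),3),"q",s["joints"].round(2),"axes",M.round(3).tolist())
if len(sys.argv)>1:
    t=np.array([float(a) for a in sys.argv[1:4]]);print("shift",(M.T@(t-s["position"])/.2).round(4))
E
python3 st.py .575 -.082 .150
```

```text
clock: 0.93
position: [0.3587, -0.3557, 0.2437]
ee_rot: [2.076, 0.284, -2.076]
force: [0.2, -0.1, 0.1]
width: 1.0
clock: 1.77
position: [0.5337, -0.1297, 0.2436]
ee_rot: [2.075, 0.292, -2.072]
force: [-0.5, 0.8, 0.0]
width: 0.997
t 1.77 pos [ 0.5337 -0.1297  0.2436] F [-0.5  0.8  0. ] w 0.997 q [ 0.33  0.33 -0.25  1.74  0.09  1.08 -1.24] axes [[0.001, 0.274, -0.962], [0.003, -0.962, -0.274], [-1.0, -0.002, -0.002]]
shift [ 0.4687 -0.1717 -0.263 ]
```

```bash
python3 -m inch '[[[0,-0.035,-0.055],0],[[0,-0.06,-0.09],0],[[0,-0.05,-0.08],0],[[0,-0.025,-0.035],0],[[0.05,0,0],0],[[0.09,0,0],0],[[0.09,0,0],0],[[0.05,0,0],0],[[0,0,0],0],[[0,0,0],0]]'
python3 st.py .575 -.082 .150
python3 - <<'E'
from cell import *
import cv2
d=get_image("wrist");cv2.imwrite("pics/w1.png",d["image"][:,:,::-1])
E
```

```text
clock: 2.6
position: [0.5719, -0.0899, 0.1873]
ee_rot: [2.076, 0.282, -2.079]
force: [0.3, -0.6, -0.7]
width: 1.0
t 2.6 pos [ 0.5719 -0.0899  0.1873] F [ 0.3 -0.6 -0.7] w 1.0 q [ 0.24  0.43 -0.25  1.74  0.12  0.99 -1.35] axes [[-0.002, 0.266, -0.964], [-0.0, -0.964, -0.266], [-1.0, -0.0, 0.002]]
shift [ 0.1864 -0.0338 -0.0255]
```

View pics/w1.png

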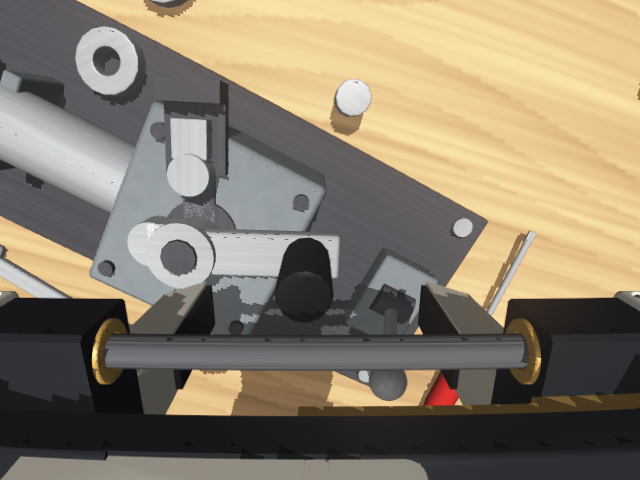

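The wrist view shows the knob (about (305,290)) between the open jaws, a little left of centre. The next move finishes the descent and closes.

```bash
python3 -m inch '[[[0,-0.017,-0.012],0],[[0.03,-0.017,-0.012],0],[[0.06,0,0],0],[[0.06,0,0],0],[[0.03,0,0],0],[[0,0,0],0],[[0,0,0],0],[[0,0,0],0],[[0,0,0],0],[[0,0,0],0]]'
python3 -m inch '[[[0,0,0],0],[[0,0,0],0],[[0,0,0],0],[[0,0,0],0],[[0,0,0],0],[[0,0,0],0],[[0,0,0],0],[[0,0,0],0],[[0,0,0],0],[[0,0,0],0]]' 1 45
python3 st.py .575 -.082 .150
```

```text
clock: 3.48
position: [0.5759, -0.0813, 0.1523]
ee_rot: [2.078, 0.282, -2.076]
force: [-0.5, -0.1, -1.1]
width: 1.002
clock: 4.32
position: [0.5755, -0.0813, 0.1517]
ee_rot: [2.077, 0.283, -2.077]
force: [0.0, -0.0, 0.7]
width: 0.323
t 4.32 pos [ 0.5755 -0.0813  0.1517] F [ 0.  -0.   0.7] w 0.323 q [ 0.22  0.47 -0.24  1.78  0.14  0.91 -1.38] axes [[-0.0, 0.267, -0.964], [-0.0, -0.964, -0.267], [-1.0, 0.0, 0.0]]
shift [0.0085 0.0027 0.0034]
```

```bash
python3 -m inch '[[[0,0,0],0],[[0,0,0],0],[[0,0,0],0],[[0,0,0],0],[[0,0,0],0],[[0,0,0],0],[[0,0,0],0],[[0,0,0],0],[[0,0,0],0],[[0,0,0],0]]' 1 45
cat > cr.py <<'E'
from h import *
from cell import *
s=observe();c=np.array([.5575,-.015]);p=s["position"][:2]-c;th=np.arctan2(p[1],p[0])
phi=np.degrees(-th)-74.5
u=p/np.hypot(*p);t=np.array([u[1],-u[0]]);f=s["force"][:2]
print("t %.2f phi %.1f r %.4f z %.4f Ftan %.1f Frad %.1f Fz %.1f w %.3f tz %.2f"%(s["clock"],phi%360,np.hypot(*p),s["position"][2],f@t,f@u,s["force"][2],s["width"],s["ft_torque"][2]), s["position"].round(4))
E
python3 cr.py
python3 -m inch '[[[0,-0.0011,0.0275],0],[[0,-0.0032,0.0273],0],[[0,-0.0054,0.0270],0],[[0,-0.0075,0.0264],0],[[0,-0.0095,0.0258],0],[[0,-0.0115,0.0250],0],[[0,-0.0134,0.0240],0],[[0,-0.0153,0.0228],0],[[0,-0.0170,0.0216],0],[[0,-0.0187,0.0202],0]]' >/dev/null; python3 cr.py
```

```text
clock: 5.15
position: [0.5759, -0.0829, 0.1518]
ee_rot: [2.077, 0.28, -2.076]
force: [1.3, -5.3, 0.1]
width: 0.276
t 5.15 phi 0.3 r 0.0703 z 0.1518 Ftan 0.2 Frad 5.4 Fz 0.1 w 0.276 tz 0.00 [ 0.5759 -0.0829  0.1518]
t 5.98 phi 46.7 r 0.0689 z 0.1518 Ftan -2.1 Frad 0.1 Fz -0.2 w 0.274 tz -0.00 [ 0.5218 -0.074   0.1518]
```

```bash
python3 -m inch '[[[0,-0.0202,0.0187],0],[[0,-0.0216,0.0170],0],[[0,-0.0228,0.0153],0],[[0,-0.0240,0.0134],0],[[0,-0.0250,0.0115],0],[[0,-0.0258,0.0095],0],[[0,-0.0264,0.0075],0],[[0,-0.0270,0.0054],0],[[0,-0.0273,0.0032],0],[[0,-0.0275,0.0011],0]]' >/dev/null; python3 cr.py
```

```text
t 6.82 phi 88.1 r 0.0686 z 0.1518 Ftan -16.7 Frad -10.4 Fz -13.7 w 0.276 tz 0.04 [ 0.492  -0.0356  0.1518]
```

```bash
sed -i 's/\[.5575,-.015\]/[.559,-.0148]/' cr.py; python3 -m inch '[[[0,-0.0267,-0.0020],0],[[0,-0.0265,-0.0041],0],[[0,-0.0262,-0.0063],0],[[0,-0.0256,-0.0084],0],[[0,-0.0250,-0.0104],0],[[0,-0.0242,-0.0124],0],[[0,-0.0232,-0.0143],0],[[0,-0.0220,-0.0162],0],[[0,-0.0208,-0.0179],0],[[0,-0.0194,-0.0196],0]]' >/dev/null; python3 cr.py
python3 -m inch '[[[0,-0.0187,-0.0202],0],[[0,-0.0170,-0.0216],0],[[0,-0.0153,-0.0228],0],[[0,-0.0134,-0.0240],0],[[0,-0.0115,-0.0250],0],[[0,-0.0095,-0.0258],0],[[0,-0.0075,-0.0264],0],[[0,-0.0054,-0.0270],0],[[0,-0.0032,-0.0273],0],[[0,-0.0011,-0.0275],0]]' >/dev/null; python3 cr.py
```

```text
t 7.65 phi 134.9 r 0.0697 z 0.1517 Ftan -1.0 Frad -4.6 Fz -2.1 w 0.276 tz -0.02 [0.4983 0.0194 0.1517]
t 8.48 phi 179.9 r 0.0699 z 0.1517 Ftan -1.7 Frad -4.4 Fz 2.1 w 0.274 tz -0.01 [0.5402 0.0525 0.1517]
```

```bash
python3 -m inch '[[[0,0.0016,-0.0275],0],[[0,0.0037,-0.0273],0],[[0,0.0059,-0.0270],0],[[0,0.0080,-0.0264],0],[[0,0.0100,-0.0258],0],[[0,0.0120,-0.0250],0],[[0,0.0139,-0.0240],0],[[0,0.0158,-0.0228],0],[[0,0.0175,-0.0216],0],[[0,0.0192,-0.0202],0]]' >/dev/null; python3 cr.py
python3 -m inch '[[[0,0.0202,-0.0187],0],[[0,0.0216,-0.0170],0],[[0,0.0228,-0.0153],0],[[0,0.0240,-0.0134],0],[[0,0.0250,-0.0115],0],[[0,0.0258,-0.0095],0],[[0,0.0264,-0.0075],0],[[0,0.0270,-0.0054],0],[[0,0.0273,-0.0032],0],[[0,0.0275,-0.0011],0]]' >/dev/null; python3 cr.py
```

```text
t 9.32 phi 225.7 r 0.0701 z 0.1517 Ftan -1.4 Frad -0.3 Fz 2.3 w 0.274 tz 0.01 [0.5943 0.0457 0.1517]
t 10.15 phi 271.4 r 0.0704 z 0.1518 Ftan -1.2 Frad 3.9 Fz -0.6 w 0.276 tz 0.00 [0.6273 0.0023 0.1518]
```

```bash
python3 -m inch '[[[0,0.0275,0.0006],0],[[0,0.0273,0.0027],0],[[0,0.0270,0.0049],0],[[0,0.0264,0.0070],0],[[0,0.0258,0.0090],0],[[0,0.0250,0.0110],0],[[0,0.0240,0.0129],0],[[0,0.0228,0.0148],0],[[0,0.0216,0.0165],0],[[0,0.0202,0.0182],0]]' >/dev/null; python3 cr.py
python3 -m inch '[[[0,0.0187,0.0202],0],[[0,0.0170,0.0216],0],[[0,0.0153,0.0228],0],[[0,0.0134,0.0240],0],[[0,0.0115,0.0250],0],[[0,0.0095,0.0258],0],[[0,0.0075,0.0264],0],[[0,0.0054,0.0270],0],[[0,0.0032,0.0273],0],[[0,0.0011,0.0275],0]]' >/dev/null; python3 cr.py
python3 -m inch '[[[0,-0.0011,0.0275],0],[[0,-0.0032,0.0273],0],[[0,-0.0054,0.0270],0],[[0,-0.0075,0.0264],0],[[0,-0.0095,0.0258],0],[[0,-0.0115,0.0250],0],[[0,-0.0134,0.0240],0],[[0,-0.0153,0.0228],0],[[0,-0.0170,0.0216],0],[[0,-0.0187,0.0202],0]]' >/dev/null; python3 cr.py
```

```text
t 10.98 phi 315.4 r 0.0708 z 0.1517 Ftan -2.7 Frad -4.5 Fz 4.7 w 0.278 tz -0.00 [ 0.6204 -0.05    0.1517]
t 11.82 phi 359.2 r 0.0705 z 0.1517 Ftan -2.6 Frad -4.8 Fz 2.4 w 0.275 tz 0.03 [ 0.5788 -0.0825  0.1517]
t 12.65 phi 43.7 r 0.0701 z 0.1517 Ftan -1.9 Frad -5.4 Fz -1.2 w 0.280 tz -0.03 [ 0.5258 -0.0766  0.1517]
```

```bash
python3 -m inch '[[[0,-0.0204,0.0182],0],[[0,-0.0218,0.0165],0],[[0,-0.0230,0.0148],0],[[0,-0.0242,0.0129],0],[[0,-0.0252,0.0110],0],[[0,-0.0260,0.0090],0],[[0,-0.0266,0.0070],0],[[0,-0.0272,0.0049],0],[[0,-0.0275,0.0027],0],[[0,-0.0277,0.0006],0]]' >/dev/null; python3 cr.py
python3 -m inch '[[[0,-0.0275,-0.0011],0],[[0,-0.0273,-0.0032],0],[[0,-0.0270,-0.0054],0],[[0,-0.0264,-0.0075],0],[[0,-0.0258,-0.0095],0],[[0,-0.0250,-0.0115],0],[[0,-0.0240,-0.0134],0],[[0,-0.0228,-0.0153],0],[[0,-0.0216,-0.0170],0],[[0,-0.0202,-0.0187],0]]' >/dev/null; python3 cr.py
```

```text
t 13.48 phi 84.6 r 0.0696 z 0.1517 Ftan -18.9 Frad 1.2 Fz -1.0 w 0.282 tz -0.03 [ 0.4939 -0.0397  0.1517]
t 14.32 phi 135.0 r 0.0694 z 0.1516 Ftan -2.1 Frad 3.5 Fz 6.5 w 0.278 tz -0.02 [0.4986 0.0193 0.1516]
```

```bash
python3 -m inch '[[[0,-0.0106,-0.0110],0],[[0,-0.0101,-0.0115],0],[[0,-0.0096,-0.0119],0],[[0,-0.0090,-0.0123],0],[[0,-0.0085,-0.0127],0],[[0,-0.0079,-0.0131],0],[[0,-0.0073,-0.0134],0],[[0,-0.0068,-0.0137],0],[[0,-0.0061,-0.0140],0],[[0,-0.0055,-0.0142],0]]' >/dev/null; python3 cr.py
```

```text
t 15.15 phi 160.9 r 0.0695 z 0.1517 Ftan -1.3 Frad 3.7 Fz 5.0 w 0.277 tz -0.02 [0.5195 0.0423 0.1517]
```

```bash
python3 -m inch '[[[0,-0.0024,-0.0069],0],[[0,-0.0023,-0.0070],0],[[0,-0.0021,-0.0070],0],[[0,-0.0020,-0.0070],0],[[0,-0.0018,-0.0071],0],[[0,-0.0017,-0.0071],0],[[0,-0.0015,-0.0072],0],[[0,-0.0014,-0.0072],0],[[0,-0.0012,-0.0072],0],[[0,-0.0011,-0.0072],0]]' >/dev/null; python3 cr.py
```

```text
t 15.98 phi 173.6 r 0.0695 z 0.1517 Ftan -1.5 Frad 4.7 Fz 4.6 w 0.273 tz 0.05 [0.5331 0.0497 0.1517]
```

```bash
python3 -m inch '[[[0,-0.0013,-0.0073],0],[[0,-0.0012,-0.0073],0],[[0,-0.0010,-0.0073],0],[[0,-0.0009,-0.0073],0],[[0,-0.0007,-0.0073],0],[[0,-0.0006,-0.0073],0],[[0,-0.0004,-0.0073],0],[[0,-0.0003,-0.0073],0],[[0,-0.0001,-0.0073],0],[[0,0,-0.0073],0]]' >/dev/null; python3 cr.py
```

```text
t 16.82 phi 185.7 r 0.0697 z 0.1517 Ftan -1.3 Frad 0.2 Fz 3.2 w 0.276 tz 0.02 [0.5471 0.0539 0.1517]
```

```bash
python3 -m inch '[[[0,0.0006,-0.0073],0],[[0,0.0007,-0.0073],0],[[0,0.0009,-0.0073],0],[[0,0.0010,-0.0073],0],[[0,0.0012,-0.0072],0],[[0,0.0013,-0.0072],0],[[0,0.0015,-0.0072],0],[[0,0.0016,-0.0072],0],[[0,0.0018,-0.0071],0],[[0,0.0019,-0.0071],0]]' >/dev/null; python3 cr.py
```

```text
t 17.65 phi 197.5 r 0.0700 z 0.1517 Ftan -1.6 Frad -5.9 Fz 2.7 w 0.274 tz -0.03 [0.5615 0.0552 0.1517]
```

```bash
python3 -m inch '[[[0,0.0025,-0.0070],0],[[0,0.0026,-0.0070],0],[[0,0.0028,-0.0069],0],[[0,0.0029,-0.0069],0],[[0,0.0030,-0.0068],0],[[0,0.0032,-0.0068],0],[[0,0.0033,-0.0067],0],[[0,0.0035,-0.0066],0],[[0,0.0036,-0.0066],0],[[0,0.0037,-0.0065],0]]' >/dev/null; python3 cr.py
```

```text
t 18.48 phi 209.6 r 0.0701 z 0.1517 Ftan -1.5 Frad -5.9 Fz 4.0 w 0.278 tz 0.01 [0.5761 0.0532 0.1517]
```

```bash
python3 -m inch '[[[0,0.0039,-0.0062],0],[[0,0.0040,-0.0062],0],[[0,0.0041,-0.0061],0],[[0,0.0043,-0.0060],0],[[0,0.0044,-0.0059],0],[[0,0.0045,-0.0058],0],[[0,0.0047,-0.0058],0],[[0,0.0048,-0.0057],0],[[0,0.0049,-0.0056],0],[[0,0.0051,-0.0055],0]]' >/dev/null; python3 cr.py
```

```text
t 19.32 phi 219.5 r 0.0703 z 0.1516 Ftan -12.9 Frad -5.5 Fz 11.8 w 0.276 tz 0.03 [0.5876 0.0495 0.1516]
```

```bash
python3 -m inch '[[[0,0.002,-0.0022],0],[[0,0.002,-0.0022],0],[[0,0.002,-0.0022],0],[[0,0.002,-0.0022],0],[[0,0.002,-0.0022],0],[[0,0,0],0],[[0,0,0],0],[[0,0,0],0],[[0,0,0],0],[[0,0,0],0]]' >/dev/null; python3 cr.py
```

```text
t 20.15 phi 220.4 r 0.0703 z 0.1515 Ftan -17.0 Frad -6.7 Fz 15.3 w 0.278 tz 0.02 [0.5886 0.049  0.1515]
```

```bash
python3 -m inch '[[[0,-0.0024,0.0034],0],[[0,-0.0024,0.0034],0],[[0,-0.0024,0.0034],0],[[0,-0.0024,0.0034],0],[[0,-0.0024,0.0034],0],[[0,-0.0024,0.0034],0],[[0,-0.0024,0.0034],0],[[0,-0.0024,0.0034],0],[[0,-0.0024,0.0034],0],[[0,0,0],0]]' >/dev/null; python3 cr.py
```

```text
t 20.98 phi 217.3 r 0.0701 z 0.1517 Ftan -3.7 Frad -1.7 Fz 4.6 w 0.277 tz -0.05 [0.5851 0.0503 0.1517]
```

```bash
python3 -m inch '[[[0,-0.0015,0.002],0],[[0,-0.0015,0.002],0],[[0,0,0],0],[[0,0,0],0],[[0,0,0],0],[[0,0,0],0],[[0,0,0],0],[[0,0,0],0],[[0,0,0],0],[[0,0,0],0]]' >/dev/null; python3 cr.py
python3 -m inch '[[[0,0,0],0],[[0,0,0],0],[[0,0,0],0],[[0,0,0],0],[[0,0,0],0],[[0,0,0],0],[[0,0,0],0],[[0,0,0],0],[[0,0,0],0],[[0,0,0],0]]' 0 >/dev/null; python3 cr.py
python3 -m inch '[[[-0.03,0,0],0],[[-0.06,0,0],0],[[-0.1,0,0],0],[[-0.1,0,0],0],[[-0.1,0,0],0],[[-0.06,0,0],0],[[-0.03,0,0],0],[[0,0,0],0],[[0,0,0],0],[[0,0,0],0]]' 1 10; python3 st.py .45 -.16 .24
```

```text
t 21.82 phi 217.1 r 0.0699 z 0.1518 Ftan -3.1 Frad 4.4 Fz 0.8 w 0.277 tz 0.04 [0.5847 0.0502 0.1518]
t 22.65 phi 217.1 r 0.0693 z 0.1517 Ftan -0.3 Frad -0.7 Fz -0.3 w 0.952 tz 0.05 [0.5845 0.0496 0.1517]
clock: 23.48
position: [0.584, 0.0494, 0.2467]
ee_rot: [2.075, 0.283, -2.078]
force: [0.9, 0.2, -0.4]
width: 0.32
t 23.48 pos [0.584  0.0494 0.2467] F [ 0.9  0.2 -0.4] w 0.32 q [ 0.04  0.39 -0.3   1.65  0.13  1.12 -1.59] axes [[-0.002, 0.267, -0.964], [-0.0, -0.964, -0.267], [-1.0, -0.0, 0.002]]
shift [0.0349 0.8299 0.9253]
```

```bash
python3 -m inch '[[[0,0.04,0.05],0],[[0,0.08,0.1],0],[[0,0.09,0.115],0],[[0,0.09,0.115],0],[[0,0.09,0.115],0],[[0,0.09,0.115],0],[[0,0.09,0.115],0],[[0,0.09,0.115],0],[[0,0.06,0.085],0],[[0,0.03,0.04],0]]' >/dev/null
python3 -m inch '[[[0,0,0],0.12],[[0,0,0],0.125],[[0,0,0],0.125],[[0,0,0],0.125],[[0,0,0],0.12],[[0,0,0],0],[[0,0,0],0],[[0,0,0],0],[[0,0,0],0],[[0,0,0],0]]' >/dev/null; python3 st.py .4385 -.1475 .1
python3 - <<'E'
from cell import *
import cv2,numpy as np
d=get_image("wrist");w=d["image"][:,:,::-1];t=get_image("top");np.savez("top1.npz",**t)
cv2.imwrite("pics/w2.png",np.hstack([cv2.resize(w,(400,300)),cv2.resize(t["image"][170:320,230:430+0,::-1],(400,300))]))
E
```

```text
t 25.15 pos [ 0.4386 -0.1465  0.2476] F [-0.7  0.2 -0.9] w 0.004 q [ 0.36  0.18 -0.17  1.93  0.04  1.03 -1.61] axes [[-0.0, -0.209, -0.978], [0.0, -0.978, 0.209], [-1.0, 0.0, 0.0]]
shift [ 7.382e-01  5.000e-03 -5.000e-04]
```

View pics/w2.png

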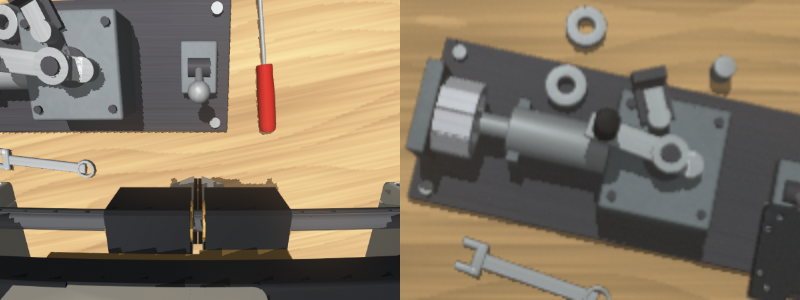

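The fingers (column 198) line up with the valve ball at (199,92). The knob has stayed where it was released and the ram is out.

```bash
python3 -m inch '[[[0.04,0,0],0],[[0.08,0,0],0],[[0.12,0,0],0],[[0.12,0,0],0],[[0.12,0,0],0],[[0.12,0,0],0],[[0.09,0,0],0],[[0.05,0,0],0],[[0,0,0],0],[[0,0,0],0]]' >/dev/null;python3 st.py .4385 -.1475 .1
python3 -m inch '[[[0,0,-0.015],0],[[0,0,-0.03],0],[[0,0,-0.03],0],[[0,0,-0.03],0],[[0,0,-0.03],0],[[0,0,-0.03],0],[[0,0,-0.03],0],[[0,0,-0.03],0],[[0,0,-0.03],0],[[0,0,-0.03],0]]' >/dev/null;python3 st.py .539 -.169 .1
```

```text
t 26.08 pos [ 0.4382 -0.1464  0.0992] F [ 0.5 -0.6  0.5] w 0.007 q [ 0.33  0.37 -0.16  2.11  0.09  0.66 -1.67] axes [[-0.001, -0.21, -0.978], [0.0, -0.978, 0.21], [-1.0, -0.0, 0.002]]
shift [-0.0041  0.0049 -0.0026]
t 26.92 pos [ 0.4948 -0.1587  0.0996] F [-0.5  0.3  0.4] w 0.006 q [ 0.32  0.45 -0.15  1.98  0.1   0.72 -1.67] axes [[-0.0, -0.211, -0.978], [-0.0, -0.978, 0.211], [-1.0, 0.0, 0.0]]
shift [-0.0019  0.0037 -0.2271]
```

```bash
python3 -m inch '[[[0,0,-0.02],0],[[0,0,-0.02],0],[[0,0,-0.02],0],[[0,0,-0.02],0],[[0,0,-0.02],0],[[0,0,-0.02],0],[[0,0,-0.02],0],[[0,0,-0.02],0],[[0,0,0],0],[[0,0,0],0]]' >/dev/null;python3 st.py .539 -.169 .1
python3 -m inch '[[[0,0,-0.01],0],[[0,0,-0.01],0],[[0,0,-0.01],0],[[0,0,-0.01],0],[[0,0,-0.01],0],[[0,0,0],0],[[0,0,0],0],[[0,0,0],0],[[0,0,0],0],[[0,0,0],0]]' >/dev/null;python3 st.py .539 -.169 .1
```

```text
t 27.75 pos [ 0.526  -0.1654  0.0997] F [-0.6 -0.1 -0.5] w 0.008 q [ 0.31  0.49 -0.15  1.9   0.1   0.76 -1.67] axes [[0.0, -0.211, -0.978], [-0.0, -0.978, 0.211], [-1.0, -0.0, -0.0]]
shift [-0.0015  0.0041 -0.0675]
t 28.58 pos [ 0.5355 -0.1674  0.0998] F [-0.1 -0.2 -0.5] w 0.005 q [ 0.31  0.5  -0.14  1.88  0.1   0.77 -1.67] axes [[0.0, -0.211, -0.978], [-0.0, -0.978, 0.211], [-1.0, -0.0, -0.0]]
shift [-0.0009  0.0041 -0.0185]
```

```bash
python3 -m inch '[[[0,0,-0.008],0],[[0,0,-0.008],0],[[0,0,-0.008],0],[[0,0,-0.008],0],[[0,0,-0.008],0],[[0,0,0],0],[[0,0,0],0],[[0,0,0],0],[[0,0,0],0],[[0,0,0],0]]' >/dev/null;python3 st.py .539 -.169 .1
python3 - <<'E'
from cell import *
import cv2,numpy as np
d=get_image("wrist");w=d["image"][:,:,::-1];t=get_image("side")
cv2.imwrite("pics/w3.png",np.hstack([cv2.resize(w,(400,300)),cv2.resize(t["image"][150:250,280:413,::-1],(400,300))]))
E
```

```text
t 29.42 pos [ 0.5391 -0.1683  0.0989] F [-14.5   3.3   9.9] w 0.004 q [ 0.31  0.51 -0.14  1.86  0.1   0.78 -1.67] axes [[-0.008, -0.211, -0.977], [0.001, -0.978, 0.211], [-1.0, 0.0, 0.008]]
shift [-0.0055  0.0035 -0.0003]
```

View pics/w3.png

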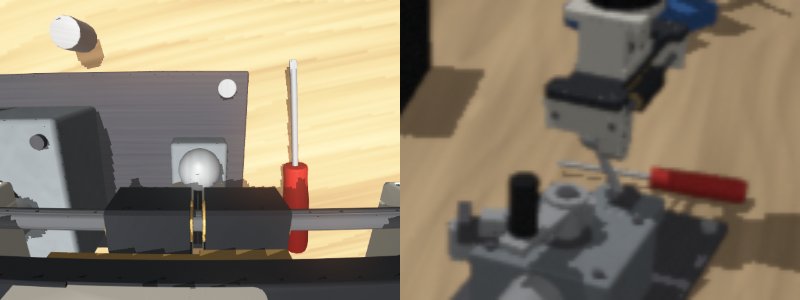

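The wrist view shows the ball at (200,165) ahead of the fingers, now on the far side of its block. A firm 15 N stop was felt where expected. I'll back off, lift and verify.

```bash
python3 -m inch '[[[0,0,0.02],0],[[0,0,0.04],0],[[0,0,0.06],0],[[0,0,0.06],0],[[0,0,0.02],0],[[-0.06,0,0],0],[[-0.12,0,0],0],[[-0.15,0,0],0],[[-0.15,0,0],0],[[-0.1,0,0],0]]' >/dev/null
python3 -m inch '[[[-0.05,0,0.08],0],[[0,0,0.15],0],[[0,0,0.15],0],[[0,0,0.15],0],[[0,0,0.1],0],[[0,0,0.05],0],[[0,0,0],0],[[0,0,0],0],[[0,0,0],0],[[0,0,0],0]]' >/dev/null;python3 st.py
python3 - <<'E'
from h import *
from cell import *
t=get_image("top");P=cloud(t);v=np.array([.5265,-.1664])
m=(P[...,2]>.085)&(P[...,2]<.13)&(np.hypot(P[...,0]-v[0],P[...,1]-v[1])<.065);m[:,:405]=0
p=P[m];b=cv2.minAreaRect(p[:,:2].astype(np.float32));c=np.array(b[0])
vv,uu=np.nonzero(m);g=cast(t,[[uu.mean(),vv.mean()]],.1)[0,:2]
print(m.sum(),b,"press x of ball",(c-v)@[.978,-.21],(g-v)@[.978,-.21],"z top",p[:,2].max())
m=(P[...,2]>.165)&(P[...,2]<.182)&(np.hypot(P[...,0]-.559,P[...,1]+.0148)<.1);k=P[m].mean(0);print("knob",k)
a=k[:2]-[.559,-.0148];print("phi",(np.degrees(-np.arctan2(a[1],a[0]))-74.5)%360)
cv2.imwrite("pics/end.png",cv2.resize(t["image"][150:330,220:490,::-1],(800,533)))
E
```

```text
t 31.18 pos [ 0.3727 -0.1322  0.2258] F [ 0.1 -0.3 -0.2] w 0.005 q [ 0.38  0.09 -0.18  2.1   0.02  0.95 -1.6 ] axes [[0.001, -0.21, -0.978], [0.0, -0.978, 0.21], [-1.0, -0.0, -0.001]]
136 ((0.5607261657714844, -0.17266817390918732), (0.025148523971438408, 0.02435363084077835), 0.006504902150481939) press x of ball 0.03478950664544109 0.03557350020041749 z top 0.11585271247098838
knob [0.58298135 0.05081048 0.17439853]
phi 215.57791428369487
```

View pics/end.png

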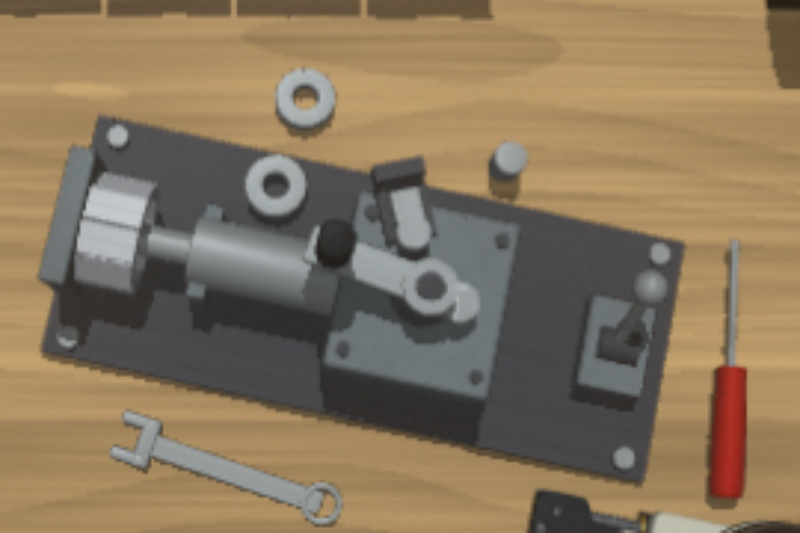

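The final view shows the lever over at (650,287) on the +x side, the knob at (336,243) where it was released, and the nearby bystanders unmoved.

```bash
python3 -c "
from cell import *
print(sign_off())"
```

```text
the job is handed in; nothing more can be done
None
```

I wound the crank to its stop, released the knob, threw the valve lever over, and handed the job in at about 31 s of the 72 s allowed.

- **Winding:** I turned the crank clockwise about 1.6 turns. The first 1.4 turns ran at 6.7 s a turn. At the end-of-call readings near the two heavy points, the force along the turn was 17 and 19 N. I slowed to about 14 s a turn just past the second heavy point, then to about 25 s a turn while feeling for the stop. That last part is slower than the 5–10 s a turn you asked for.
- **Stop:** I felt it at about 577° from the start. The force then rose from 13 to 17 N over a further small push, at about the crank arm's spring stiffness. The highest force I read was 19 N at the knob, well under the 34 N limit. I only have readings at the end of each call, so any peaks in between were not seen.
- **Release:** I eased off to about 3 N before opening the gripper. The knob stayed put (215.6° on camera, 217° when let go).
- **Valve:** I pushed the lever against its far stop, reading about 15 N. The camera then put the ball 35.5 mm to the +x side, where 36 mm is expected for fully over.
- **Finish:** The arm ended clear of everything with no force on it. In the last picture the wrench, screwdriver, rings and socket were where they started. The oil bottle was outside that picture and I did not re-check it, but the arm never went near it. No check failed.

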